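# Save the hand: four mahjong tiles from the rack to the lidded box, in the same order

### The job

The game stops for dinner, so put the player's last four tiles away without losing their arrangement: move them one at a time from the steel rack straight into the four compartments of the wooden box, face up and in the same left-to-right order as seen from your side of the table, leftmost tile in the leftmost compartment. Then put the lid on the box so that it is properly closed, and leave the dish, the red dice cup and the chip stack on the lazy susan where they are.

Things in the scene. Friction and masses are not known exactly. Their poses are not given: they have to be found in the camera images.
- rack: Steel tile rack, fixed, on a clear lazy susan (360 mm wide, top 24 mm over the table, does not turn). 208 mm long (y), 32 deep (x; 2 mm foot plate 50 deep). Flat ledge 20 mm above the origin (centre of underside). x away from the robot, y to its left (yaw to 0.65). Bay centres y = +75 (leftmost), +25, -25, -75 mm, one tile in each; wires 9 mm high between; end cheeks 34 mm high. Clear 60 mm before and behind.
- keep_box: Dark wooden box, fixed, open on top, on a 3 mm blue place mat. 120 mm (x) by 222 (y) by 39 high, walls and floor 5. Origin: centre of underside; x away from the robot, y to its left (yaw to 0.4). Three dividers 4 mm thick, 26 high over the floor, make 4 green-lined compartments 50 mm (y) by 110 (x), centres y = +81 (leftmost), +27, -27, -81 mm: open fingers only a little inside. Tiles laid flat clear the lid.
- lid: Loose wooden lid, 0.2-0.4 kg, right way up on the mat before or behind the box, axes like the box's. Origin: centre of underside. Plug below 98 mm (x) by 200 (y) by 5; panel 126 by 228, top at z = 11 mm; bar handle in the middle 16 wide (x), 60 long (y), top at z = 37 mm. Closed: plug inside the box with 6 mm play all round, panel on the rim, lid origin 34 mm above the box's. Either way round will do.
- tile_one: Loose mahjong tile, ivory, green back, 40 mm long (x) by 30 wide (y) by 22 thick, 25-42 g, face up in one of the rack's four bays (varies), long side across the row, overhanging the ledge 4 mm before and behind; 20 mm gap to the next tile. Origin: centre of underside, z up, x and y roughly as the rack's. Face: one big green ring with a red centre.
- tile_two: Loose mahjong tile, ivory, green back, 40 mm long (x) by 30 wide (y) by 22 thick, 25-42 g, face up in one of the rack's four bays (varies), long side across the row, overhanging the ledge 4 mm before and behind; 20 mm gap to the next tile. Origin: centre of underside, z up, x and y roughly as the rack's. Face: two circles one behind the other, one green and one blue.
- tile_bamboo: Loose mahjong tile, ivory, green back, 40 mm long (x) by 30 wide (y) by 22 thick, 25-42 g, face up in one of the rack's four bays (varies), long side across the row, overhanging the ledge 4 mm before and behind; 20 mm gap to the next tile. Origin: centre of underside, z up, x and y roughly as the rack's. Face: three short green bamboo sticks, no circles.
- tile_frame: Loose mahjong tile, ivory, green back, 40 mm long (x) by 30 wide (y) by 22 thick, 25-42 g, face up in one of the rack's four bays (varies), long side across the row, overhanging the ledge 4 mm before and behind; 20 mm gap to the next tile. Origin: centre of underside, z up, x and y roughly as the rack's. Face: an empty blue rectangular frame.
- dish: Small blue ceramic dish with sweets, 84 mm across, 24 mm high, loose on the lazy susan behind the rack; leave alone. Origin at the centre of its underside.
- dice_cup: Red plastic dice cup, 68 mm across, 72 mm high, loose on the lazy susan behind the rack; leave alone. Origin at the centre of its underside.
- chips: Stack of coloured plastic chips, 39 mm across, 33 mm high, moves as one piece, loose on the lazy susan in front of the rack; leave alone. Origin at the centre of its underside.
Things that resemble listed ones, but are neither listed nor needed, are in the scene too. What is shaped like the tile_bamboo but pink is not meant.

How it is judged (in metres and radians):
At the end, for the whole second after the job is handed in: Each compartment holds one tile, flat and face up on the floor, in the order of the rack (tile centre within 16 mm of the compartment's middle in y); the lid is level and within 3 mm of its closed height, within 10 mm of centre in x and y; tiles and lid at rest ((y of tile_one in the frame of keep_box between 0.065 and 0.097 m or y of tile_two in the frame of keep_box between 0.065 and 0.097 m or y of tile_bamboo in the frame of keep_box between 0.065 and 0.097 m or y of tile_frame in the frame of keep_box between 0.065 and 0.097 m) and (y of tile_one in the frame of keep_box between 0.011 and 0.043 m or y of tile_two in the frame of keep_box between 0.011 and 0.043 m or y of tile_bamboo in the frame of keep_box between 0.011 and 0.043 m or y of tile_frame in the frame of keep_box between 0.011 and 0.043 m) and (y of tile_one in the frame of keep_box between -0.043 and -0.011 m or y of tile_two in the frame of keep_box between -0.043 and -0.011 m or y of tile_bamboo in the frame of keep_box between -0.043 and -0.011 m or y of tile_frame in the frame of keep_box between -0.043 and -0.011 m) and (y of tile_one in the frame of keep_box between -0.097 and -0.065 m or y of tile_two in the frame of keep_box between -0.097 and -0.065 m or y of tile_bamboo in the frame of keep_box between -0.097 and -0.065 m or y of tile_frame in the frame of keep_box between -0.097 and -0.065 m) and z of tile_one in the frame of keep_box between 0.003 and 0.009 m and z of tile_two in the frame of keep_box between 0.003 and 0.009 m and z of tile_bamboo in the frame of keep_box between 0.003 and 0.009 m and z of tile_frame in the frame of keep_box between 0.003 and 0.009 m and angle between each of tile_one, tile_two, tile_bamboo, tile_frame's own z axis and vertical below 0.12 rad and z of lid in the frame of keep_box between 0.031 and 0.037 m and x of lid in the frame of keep_box between -0.01 and 0.01 m and y of lid in the frame of keep_box between -0.01 and 0.01 m and angle between lid's own z axis and vertical below 0.04 rad and angle between the y axis of lid and the y axis of keep_box, either way round below 0.15 rad and linear speed of each of tile_one, tile_two, tile_bamboo, tile_frame, lid below 0.02 m/s); the robot touches nothing.
It fails at once if the dish, the dice cup or the chip stack is pushed more than 25 mm or tipped (distance of any of dish, dice_cup, chips from where it was at the start of the episode above 0.025 m or angle between any of dish, dice_cup, chips's own z axis and vertical above 0.4 rad).
It fails at once if the order is broken: a tile is put into a compartment while the bay of the same number on the rack (from the left) still holds another tile (height (world z) of each of tile_one, tile_two, tile_bamboo, tile_frame below 0.048 m and (((y of tile_one in the frame of rack between 0.061 and 0.089 m or y of tile_two in the frame of rack between 0.061 and 0.089 m or y of tile_bamboo in the frame of rack between 0.061 and 0.089 m or y of tile_frame in the frame of rack between 0.061 and 0.089 m) and (y of tile_one in the frame of keep_box between 0.063 and 0.099 m or y of tile_two in the frame of keep_box between 0.063 and 0.099 m or y of tile_bamboo in the frame of keep_box between 0.063 and 0.099 m or y of tile_frame in the frame of keep_box between 0.063 and 0.099 m)) or ((y of tile_one in the frame of rack between 0.011 and 0.039 m or y of tile_two in the frame of rack between 0.011 and 0.039 m or y of tile_bamboo in the frame of rack between 0.011 and 0.039 m or y of tile_frame in the frame of rack between 0.011 and 0.039 m) and (y of tile_one in the frame of keep_box between 0.009 and 0.045 m or y of tile_two in the frame of keep_box between 0.009 and 0.045 m or y of tile_bamboo in the frame of keep_box between 0.009 and 0.045 m or y of tile_frame in the frame of keep_box between 0.009 and 0.045 m)) or ((y of tile_one in the frame of rack between -0.039 and -0.011 m or y of tile_two in the frame of rack between -0.039 and -0.011 m or y of tile_bamboo in the frame of rack between -0.039 and -0.011 m or y of tile_frame in the frame of rack between -0.039 and -0.011 m) and (y of tile_one in the frame of keep_box between -0.045 and -0.009 m or y of tile_two in the frame of keep_box between -0.045 and -0.009 m or y of tile_bamboo in the frame of keep_box between -0.045 and -0.009 m or y of tile_frame in the frame of keep_box between -0.045 and -0.009 m)) or ((y of tile_one in the frame of rack between -0.089 and -0.061 m or y of tile_two in the frame of rack between -0.089 and -0.061 m or y of tile_bamboo in the frame of rack between -0.089 and -0.061 m or y of tile_frame in the frame of rack between -0.089 and -0.061 m) and (y of tile_one in the frame of keep_box between -0.099 and -0.063 m or y of tile_two in the frame of keep_box between -0.099 and -0.063 m or y of tile_bamboo in the frame of keep_box between -0.099 and -0.063 m or y of tile_frame in the frame of keep_box between -0.099 and -0.063 m)))).
It fails at once if a tile is laid or dropped anywhere but in the box ((height (world z) of tile_one below 0.034 m and not (y of tile_one in the frame of keep_box between -0.111 and 0.111 m)) or (height (world z) of tile_two below 0.034 m and not (y of tile_two in the frame of keep_box between -0.111 and 0.111 m)) or (height (world z) of tile_bamboo below 0.034 m and not (y of tile_bamboo in the frame of keep_box between -0.111 and 0.111 m)) or (height (world z) of tile_frame below 0.034 m and not (y of tile_frame in the frame of keep_box between -0.111 and 0.111 m))).
It also fails if it takes over 120 s, if anything falls off the work surface, if the arm or the gripper's body presses on something with over 40 N, if the wrist force passes 120 N, or if a joint passes its speed limit or range.

### The arm

A 6-joint arm with a two-finger parallel gripper is mounted at the origin on the work surface. World frame = base frame: x ahead of the robot, y to its left, z up, the work surface at z = 0. Lengths are in mm, angles in rad, forces in N, time in s.
With the tool pointing down it reaches from about 275 to 750 mm from the base axis. Payload 10.2 kg.
Tool frame: the origin (TCP) lies at the very end of the fingers, on their centre line; the grasp point (between the pads) lies 19 mm behind it; z points along the fingers, y is the line along which they close (so a half turn about z gives the same grasp; the last joint's range is limited). The gripper opens to 85 mm and grips with 20 to 120 N. Pads are 22 mm wide; open, the fingers measure 114 mm over their backs; the gripper's body (76 mm by 85 mm) begins 54 mm behind the grasp point. The pads swing forward as they close: fully open they stand 13 mm farther back than shut.
Start: joints at [1.118, 0.313, 1.498, -0, 1.331, -0.223], TCP at [119.599, 511.202, 231.294] pointing down, gripper open.
Joint ranges: [-2.94, 2.94], [-0.97, 2.17], [0.19, 2.56], [-1.23, 4.37], [0.02, 3.11], [-2.88, 2.88]. Speed limits (rad/s): [2.39, 2.39, 3.01, 3.14, 3.14, 3.14].

### API

Orientations are given as a unit quaternion [w, x, y, z].
In Python, from rig import ctrl gives the robot as it stands.
- The arm moves only by the shell command python3 -m pendant 'ROWS' [FORCE]. ROWS is JSON, a list that holds one entry, the list of rows, each a list of 5 numbers: the shift along the tool's x, y, z normalised to -1 to 1, where 1 is 200 mm, then the turn about the tool's z normalised to -1 to 1, where 1 is pi rad, then the opening, from 0 (shut) to 1 (fully open). In form: [[[dx, dy, dz, spin, hand], ...]]. A call has 1 to 12 rows; each row is the pose to reach, as a shift and turn from the pose commanded when the call began, along the tool's axes at that moment, turning the shorter way round; what a row does not reach only later rows make up. A row lasts 1/10 s, in which the tool goes at most 50 mm and 8.59 degrees, less where a joint would pass 70% of its speed; a pose out of reach is approached as far as the arm can. A call with a number of a shift or a turn outside -1 to 1 is refused whole. A call with a gripper value outside its range is refused whole. The fingers move at their own pace and stop on an object; FORCE is the grip in N (left out, the last holds). Time passes only in rows, so rows that repeat a pose let the fingers close. It gives the time, the measured TCP pose, the force, the opening and the grip force at its end, in the units of the state.
- ctrl.sense(): the state, without advancing time (a new reading comes with each control period).
- ctrl.capture(name): name is "side" or "top" or "wrist"; returns (picture, depth): 400x640x3 uint8, blue, green, red; 400x640 float32, mm along the optical axis (not along the pixel's ray), 0 where there is no reading.
- ctrl.get_calibration(name): a dict with "K" (3x3 intrinsics, pixels), "D" ([k1, k2, p1, p2, k3] as OpenCV has them; the pictures are not rectified), "origin" and "rotation" of the camera in the world. Camera axes: x right, y down, z forward; pixel columns grow to the right and rows downward; lengths in mm; the calibration is good to about 2 mm. A picture is of the moment at which its call begins: read the wrist's pose just before it. get_calibration takes no time and is no camera call; for the wrist camera it gives the pose at the moment of the call.
- ctrl.finish_job(): hands the job in; it is judged then, once.
The state is a dict: "time_s": time; "joints": joint angles; "dq": joint speeds; "tau": joint torques, N m; "eef_pos": TCP position; "ee_rot": TCP orientation; "force": force on the tool from outside, world axes, zero at the start; "wrist_torque": the same for the moment, N m; "grip_width": opening from 0.0 (shut) to 1.0 (fully open); "grip_force": force on a finger pad.
Only numpy, scipy, OpenCV 4.12 (cv2) and the standard library are available. Lean on these libraries where they do the work, as an engineer would, in place of code of your own. Each camera call takes 0.05 s, during which the arm holds its last target. There are 200 camera calls.

## Working session

There is one attempt and no reset: what is moved stays moved. The work goes in short steps, Python scripts to look and compute and a shell command to move; the robot and the scene stay as the last step left them, time stands still between calls to the robot, and variables do not carry over. Pictures are saved under pics/ and viewed, at most 14 in all, crops included, and the job is handed in when it is done.

```bash
mkdir -p pics; ls
python3 - <<'E'
from rig import ctrl
import cv2,numpy as np
s=ctrl.sense();print(s['time_s'],s['eef_pos'],s['ee_rot'],s['grip_width'])
for n in("top","side"):
    p,d=ctrl.capture(n);cv2.imwrite(f"pics/{n}0.png",p);np.savez(f"{n}0.npz",p=p,d=d)
    c=ctrl.get_calibration(n);print(n,c)
print(ctrl.get_calibration("wrist"))
E
```

```text
pics
0.0 [119.48258068 510.96816882 230.74058448] [-2.08578456e-04  1.14638624e-01  9.93407061e-01 -5.94673790e-04] 1.000736470974058
top {'K': array([[432.45378529,   0.        , 319.94571176],
       [  0.        , 432.45378529, 200.19748573],
       [  0.        ,   0.        ,   1.        ]]), 'D': array([-0.09430392,  0.        ,  0.        ,  0.        ,  0.        ]), 'origin': array([ 348.52098689, -127.00266768, 1140.45144354]), 'rotation': array([-0.02432874,  0.71543579, -0.69651781,  0.04922076])}
side {'K': array([[474.68189816,   0.        , 321.64440147],
       [  0.        , 474.68189816, 199.92459481],
       [  0.        ,   0.        ,   1.        ]]), 'D': array([-0.08397006,  0.        ,  0.        ,  0.        ,  0.        ]), 'origin': array([-352.48097413, -882.95958695,  768.1425672 ]), 'rotation': array([-0.43378167,  0.8114553 , -0.34021524,  0.19397772])}
{'K': array([[359.03709024,   0.        , 321.73477491],
       [  0.        , 359.03709024, 199.04887959],
       [  0.        ,   0.        ,   1.        ]]), 'D': array([0.02779286, 0.        , 0.        , 0.        , 0.        ]), 'origin': array([ 39.44507886, 529.03925831, 374.58152343]), 'rotation': array([0.12746071, 0.77358758, 0.61242661, 0.10124065])}
```

View pics/top0.png

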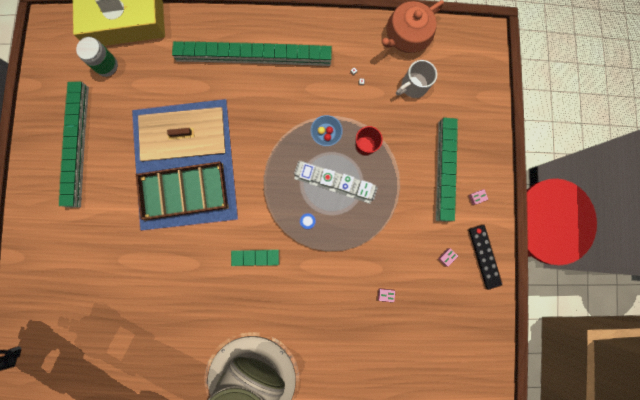

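View pics/side0.png

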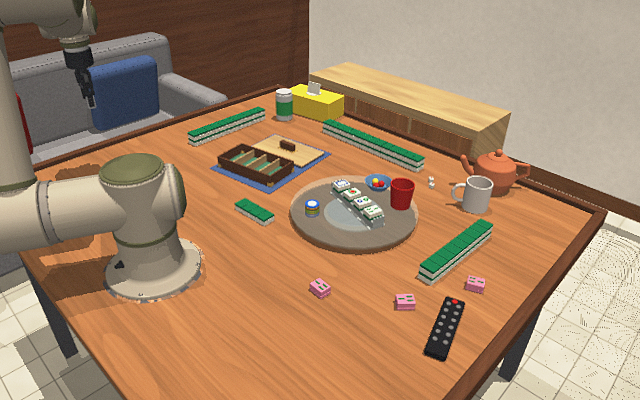

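The top view shows, from left to right, the tiles frame (307,172), ring (328,178), two circles (347,183) and bamboo (367,190). The box is at about (183,191) and the lid behind it at about (181,134). The chips are at (307,221), in front of the rack. In the side view the lid lies right way up on the mat.

```bash
cat > lib.py <<'E'
from rig import ctrl
import cv2,numpy as np
from scipy.spatial.transform import Rotation as R
def rot(q): return R.from_quat(np.roll(np.asarray(q,float),-1))
def plane(c,uv,z):
    n=cv2.undistortPoints(np.float64(uv).reshape(-1,1,2),c["K"],c["D"]).reshape(-1,2)
    r=rot(c["rotation"]).apply(np.c_[n,np.ones(len(n))])
    return c["origin"]+r*((z-c["origin"][2])/r[:,2])[:,None]
def snap(n,f=None):
    c=ctrl.get_calibration(n); p,d=ctrl.capture(n)
    if f: cv2.imwrite(f"pics/{f}.png",p)
    return p,d,c
def rect(mask,c,z,amin,amax):
    """min-area rectangles (world mm) of mask blobs on plane z: (centre, sides, angle in deg of long side)"""
    out=[]
    for k in cv2.findContours(mask,cv2.RETR_EXTERNAL,cv2.CHAIN_APPROX_NONE)[0]:
        P=plane(c,k,z)[:,:2].astype(np.float32); b=cv2.boxPoints(cv2.minAreaRect(P))
        e=[b[1]-b[0],b[2]-b[1]]; l=[np.linalg.norm(v) for v in e]; i=int(l[1]>l[0])
        if amin<l[0]*l[1]<amax:
            a=np.degrees(np.arctan2(e[i][1],e[i][0]))%180
            out.append((b.mean(0).round(1),[round(float(max(l)),1),round(float(min(l)),1)],round(float(a),2),cv2.boundingRect(k)))
    return out
def togo(x,y,z,yaw):
    """shift/turn in pendant units to TCP (x,y,z) with tool y along world angle yaw"""
    s=ctrl.sense(); T=rot(s["ee_rot"]).as_matrix(); d=T.T@(np.array([x,y,z])-s["eef_pos"])
    ty=T[:,1]; a=np.arctan2(ty[1],ty[0]); t=-((yaw-a+np.pi)%(2*np.pi)-np.pi)
    return (d/200).round(4),round(t/np.pi,4)
E
python3 - <<'E'
from lib import *
p=np.load("top0.npz")["p"];c=ctrl.get_calibration("top")
h=cv2.cvtColor(p,cv2.COLOR_BGR2HSV)
w=cv2.inRange(h,(0,0,170),(180,50,255)); w[:,:285]=0;w[:,390:]=0;w[:150]=0;w[210:]=0
print("tiles",*rect(w,c,66,200,20000),sep="\n")
b=cv2.inRange(h,(105,90,40),(130,255,200)); b[:,:120]=0;b[:,250:]=0
print("mat",*rect(b,c,3,5000,1e6),sep="\n")
g=cv2.inRange(h,(50,60,30),(90,255,255)); g[:,:138]=0;g[:,228:]=0;g[:160]=0;g[230:]=0
print("green",*rect(g,c,8,500,1e6),sep="\n")
l=cv2.inRange(h,(10,50,150),(25,160,255)); l[:,:136]=0;l[:,228:]=0;l[:104]=0;l[168:]=0
print("lid",*rect(l,c,14,5000,1e6),sep="\n")
E
```

```text
tiles
(array([ 515.8, -201.4], dtype=float32), [200.5, 43.9], 74.55, (296, 161, 80, 38))
mat
(array([556.5, 201.5], dtype=float32), [324.5, 255.4], 8.35, (133, 100, 104, 130))
green
(array([467.3, 280.8], dtype=float32), [105.4, 41.4], 10.15, (142, 175, 19, 41))
(array([477. , 226.4], dtype=float32), [105.9, 42.1], 10.0, (162, 172, 20, 42))
(array([486.6, 172.7], dtype=float32), [105.9, 42.5], 10.21, (182, 169, 21, 42))
(array([496.3, 119.1], dtype=float32), [105.3, 44.3], 10.17, (202, 166, 21, 41))
lid
(array([635.5, 210.4], dtype=float32), [227.9, 125.7], 97.27, (138, 107, 87, 54))
```

Run:
```python
from lib import *
print(togo(482,200,250,np.radians(10.1)))
print(rot(ctrl.get_calibration("wrist")["rotation"]).as_matrix()[:,2])
```

```text
(array([-2.119 , -1.1013, -0.0953]), np.float64(0.3707))
[ 0.31275769 -0.07319911 -0.94700819]
```

```bash
R1='x'; python3 -m pendant '[[[-0.25,-0.13,-0.03,0,1],[-0.5,-0.26,-0.06,0,1],[-0.75,-0.39,-0.09,0,1],[-1,-0.52,-0.09,0,1],[-1,-0.52,-0.09,0,1],[-1,-0.52,-0.09,0,1]]]' | tail -3
python3 -m pendant '[[[-0.25,-0.13,0,0,1],[-0.5,-0.26,0,0,1],[-0.75,-0.39,0,0,1],[-1,-0.58,0,0,1],[-1,-0.58,0,0,1],[-1,-0.58,0,0,1]]]' | tail -3
python3 -m pendant '[[[-0.12,0,0,0.04,1],[-0.12,0,0,0.08,1],[-0.12,0,0,0.13,1],[-0.12,0,0,0.17,1],[-0.12,0,0,0.22,1],[-0.12,0,0,0.26,1],[-0.12,0,0,0.3,1],[-0.12,0,0,0.34,1],[-0.12,0,0,0.371,1],[-0.12,0,0,0.371,1],[-0.12,0,0,0.371,1]]]' | tail -3
python3 - <<'E'
from lib import *
print(togo(482,200,250,np.radians(10.1)))
p,d,c=snap("wrist","w_box")
np.savez("wb.npz",p=p,d=d,**c)
E
```

```text
force: [-0.4, -0.2, 0.3]
grip_width: 0.998
grip_force: 0.0
force: [-0.5, 0.0, -0.5]
grip_width: 1.003
grip_force: 0.0
force: [0.8, -0.4, -0.1]
grip_width: 1.003
grip_force: 0.0
(array([-0.0062, -0.0001, -0.0041]), np.float64(0.0009))
```

View pics/w_box.png

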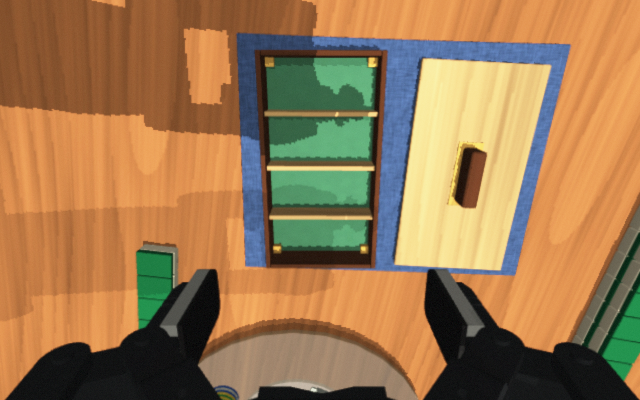

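The wrist view shows the box rim with its corners at about (255,51), (386,51), (377,265) and (268,267). The lid panel corners are at (422,58), (551,65), (502,270) and (395,264), and the handle top is at about (472,178).

```bash
python3 - <<'E'
from lib import *
w=np.load("wb.npz");c={k:w[k] for k in("K","D","origin","rotation")};p=w["p"]
def q(name,uv,z):
    P=plane(c,uv,z)[:,:2]; print(name,P.mean(0).round(1),"edges",[np.linalg.norm(P[i]-P[i-1]).round(1) for i in range(4)],
     "yaw",[np.degrees(np.arctan2(*(P[a]-P[b])[::-1])).round(2) for a,b in((1,0),(2,3))],[(np.degrees(np.arctan2(*(P[a]-P[b])[::-1]))-90).round(2) for a,b in((0,3),(1,2))])
q("rim",[(255,51),(386,51),(377,265),(268,267)],42)
q("lid",[(422,58),(551,65),(502,270),(395,264)],14)
h=cv2.cvtColor(p,cv2.COLOR_BGR2HSV)
l=cv2.inRange(h,(10,40,150),(32,180,255));l[:,:390]=0;l[:,556:]=0;l[:50]=0;l[276:]=0
print(*rect(l,c,14,5000,1e6))
d=cv2.inRange(h,(0,60,0),(15,255,120));hh=d.copy();hh[:,:440]=0;hh[:,500:]=0;hh[:120]=0;hh[230:]=0
print("handle",*rect(hh,c,40,200,1e6))
m=cv2.inRange(h,(105,90,30),(130,255,255));m[:,:230]=0;m[:,580:]=0;m[290:]=0
print("mat",*rect(m,c,3,20000,1e6))
g=cv2.inRange(h,(60,60,30),(90,255,255));g[:,:262]=0;g[:,382:]=0;g[262:]=0
print("green",*rect(g,c,8,500,1e6),sep="\n")
E
python3 -c "
from lib import *
print(togo(516,-201,230,np.radians(-15.45)))"
```

```text
rim [483.  196.3] edges [np.float64(219.6), np.float64(118.1), np.float64(217.3), np.float64(119.8)] yaw [np.float64(10.18), np.float64(11.31)] [np.float64(10.45), np.float64(10.9)]
lid [638.5 211.4] edges [np.float64(227.0), np.float64(126.2), np.float64(227.1), np.float64(126.9)] yaw [np.float64(6.79), np.float64(6.76)] [np.float64(7.3), np.float64(7.49)]
(array([738.6, 201.6], dtype=float32), [192.7, 46.5], 100.54, (515, 108, 41, 168)) (array([637.6, 211.3], dtype=float32), [228.3, 126.4], 96.94, (394, 58, 157, 213))
handle (array([626.9, 213. ], dtype=float32), [59.4, 21.1], 86.13, (455, 148, 31, 59))
mat (array([559. , 202.6], dtype=float32), [328.7, 258.6], 8.15, (237, 34, 333, 241))
green
(array([497.1, 109.7], dtype=float32), [110.3, 38.3], 10.14, (273, 220, 96, 31))
(array([487.2, 165.6], dtype=float32), [110.3, 41.0], 10.15, (271, 171, 100, 36))
(array([477.3, 220.8], dtype=float32), [110.4, 45.9], 9.79, (269, 117, 105, 44))
(array([468. , 275.4], dtype=float32), [110.4, 49.2], 10.05, (266, 58, 110, 52))
(array([-2.0085, -0.1897,  0.0959]), np.float64(0.1427))
```

```bash
python3 -m pendant '[[[-0.25,-0.05,0,0,1],[-0.5,-0.1,0,0,1],[-0.75,-0.15,0,0,1],[-1,-0.19,0,0,1],[-1,-0.19,0,0,1],[-1,-0.19,0,0,1]]]' | tail -3
python3 -m pendant '[[[-0.25,0,0.03,0,1],[-0.5,0,0.06,0,1],[-0.75,0,0.096,0,1],[-1,0,0.096,0.04,1],[-1,0,0.096,0.08,1],[-1,0,0.096,0.12,1],[-1,0,0.096,0.143,1],[-1,0,0.096,0.143,1],[-1,0,0.096,0.143,1]]]' | tail -3
python3 - <<'E'
from lib import *
p,d,c=snap("wrist","w_rack")
np.savez("wr.npz",p=p,d=d,**c)
E
```

```text
force: [-0.3, 0.2, 0.1]
grip_width: 1.0
grip_force: 0.0
force: [-0.2, -0.4, -0.2]
grip_width: 0.999
grip_force: 0.0
```

View pics/w_rack.png

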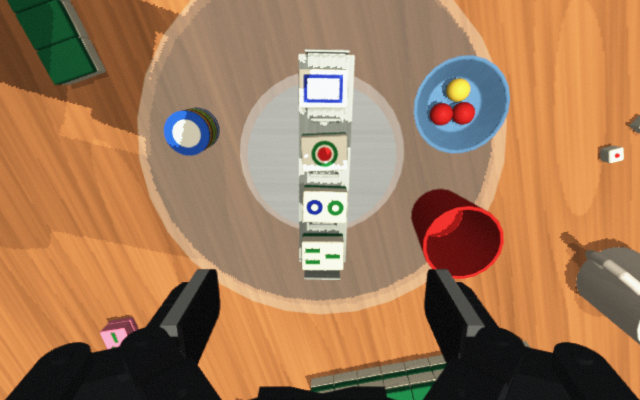

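The wrist view shows the tile face centres at about (323,89) frame, (324,153) ring, (325,207) two circles and (324,254) bamboo. The row runs nearly vertically in the picture, and the chips, dish and cup are clear of it.

Run:
```python
from lib import *
w=np.load("wr.npz");c={k:w[k] for k in("K","D","origin","rotation")};p=w["p"];h=cv2.cvtColor(p,cv2.COLOR_BGR2HSV)
m=cv2.inRange(h,(35,80,30),(130,255,255))|cv2.inRange(h,(0,120,60),(10,255,255))|cv2.inRange(h,(170,120,60),(180,255,255))
for y0,y1 in((72,106),(138,167),(192,220),(240,270)):
    ys,xs=np.nonzero(m[y0:y1,302:346]); u=(xs.min()+xs.max())/2+302; v=(ys.min()+ys.max())/2+y0
    print((u,v),plane(c,[(u,v)],66)[0].round(1))
e=plane(c,[(302,71),(301,136),(303,189),(303,237),(347,71),(347,136),(347,189),(346,237)],66)[:,:2];print(e.round(1))
e2=[plane(c,[q],66)[0,:2] for q in((323,89),(324,254))]
d=e2[0]-e2[1];print(np.linalg.norm(d),np.degrees(np.arctan2(d[1],d[0]))-90)
print(ctrl.sense()["eef_pos"])
```

```text
(np.float64(323.0), np.float64(88.0)) [ 536.6 -128.    66. ]
(np.float64(324.5), np.float64(153.5)) [ 523.4 -180.5   66. ]
(np.float64(324.5), np.float64(207.0)) [ 510.3 -228.1   66. ]
(np.float64(322.5), np.float64(256.0)) [ 495.3 -275.5   66. ]
[[ 523.8 -111. ]
 [ 508.1 -160.6]
 [ 496.3 -206.4]
 [ 483.  -251.5]
 [ 558.7 -120.7]
 [ 545.9 -171.1]
 [ 534.3 -217. ]
 [ 521.8 -262.3]]
150.24680943965615 -15.106628464878767
[ 515.10806357 -199.08402843  230.10327759]
```

```bash
python3 -c "
from lib import *
print(togo(536.3,-129.5,42,np.radians(-15.3)))"
```

```text
(array([0.3635, 0.0093, 0.9406]), np.float64(-0.001))
```

```bash
python3 -m pendant '[[[0.2,0.01,0.1,0,0.85],[0.364,0.01,0.3,0,0.85],[0.364,0.01,0.5,0,0.85],[0.364,0.01,0.6,0,0.85],[0.364,0.01,0.7,0,0.85],[0.364,0.01,0.7,0,0.85],[0.364,0.01,0.7,0,0.85]]]' 20
python3 - <<'E'
from lib import *
p,d,c=snap("wrist","w_t1")
print(togo(536.3,-129.5,42,np.radians(-15.3)))
E
```

```text
time_s: 4.7
eef_pos: [536.7, -130.4, 90.7]
ee_rot: [0.0, 0.797, 0.604, 0.0]
force: [-0.3, 0.2, 0.4]
grip_width: 0.85
grip_force: 0.0
(array([ 0.0046, -0.005 ,  0.2463]), np.float64(-0.0019))
```

View pics/w_t1.png

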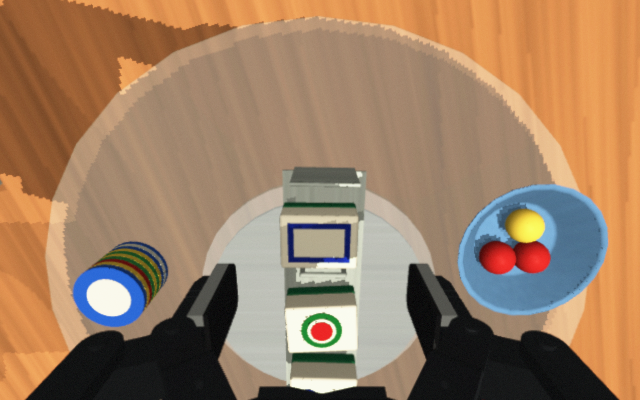

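The frame tile's face is centred at about (319,242), midway between the fingers at columns 222 and 420. I'll cast that point to check the position along the row.

Run:
```python
from lib import *
c=ctrl.get_calibration("wrist");print(plane(c,[(319,242),(321,330)],66).round(1),ctrl.sense()["eef_pos"])
print(plane(c,[(282,220),(358,219),(356,265),(281,263)],66).round(1))
```

```text
[[ 536.5 -129.    66. ]
 [ 522.7 -181.7   66. ]] [ 536.94246994 -130.61064941   91.25997389]
[[ 521.8 -112.1   66. ]
 [ 559.  -122.1   66. ]
 [ 551.7 -147.2   66. ]
 [ 513.9 -135.3   66. ]]
```

```bash
python3 -m pendant '[[[0.007,0,0.06,0,0.85],[0.007,0,0.12,0,0.85],[0.007,0,0.18,0,0.85],[0.007,0,0.247,0,0.85],[0.007,0,0.247,0,0.85],[0.007,0,0.247,0,0.85],[0.007,0,0.247,0,0.3],[0.007,0,0.247,0,0.3],[0.007,0,0.247,0,0.3],[0.007,0,0.247,0,0.3],[0.007,0,0.247,0,0.3],[0.007,0,0.247,0,0.3]]]' 25
python3 -m pendant '[[[0,0,0,0,0.3],[0,0,-0.02,0,0.3],[0,0,-0.1,0,0.3],[0,0,-0.2,0,0.3],[0,0,-0.35,0,0.3],[0,0,-0.5,0,0.3],[0,0,-0.5,0,0.3],[0,0,-0.5,0,0.3]]]'
python3 - <<'E'
from lib import *
p,d,c=snap("wrist","w_g1")
a=np.radians(10.2);x,y=482.5-81*np.sin(a),196+81*np.cos(a);print(x,y)
print(togo(x,y,142,a),togo(x,y,142,np.radians(-15.3)))
E
```

```text
time_s: 5.95
eef_pos: [537.1, -129.4, 41.3]
ee_rot: [0.001, 0.797, 0.604, 0.0]
force: [-0.5, 0.2, 5.9]
grip_width: 0.459
grip_force: 26.5
time_s: 6.75
eef_pos: [536.6, -129.1, 140.7]
ee_rot: [0.0, 0.797, 0.604, 0.0]
force: [-1.1, -0.5, -0.3]
grip_width: 0.458
grip_force: 25.8
468.15613603411373 275.7198442455086
(array([ 1.856 , -0.8749, -0.0089]), np.float64(-0.1438)) (array([ 1.856 , -0.8749, -0.0089]), np.float64(-0.0022))
```

View pics/w_g1.png

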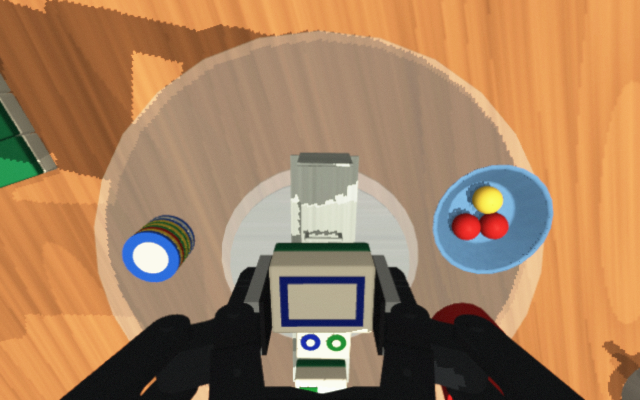

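The frame tile sits squarely in the fingers, at (321,300), and bay 1 is empty. Next I carry it to compartment 1.

```bash
python3 -m pendant '[[[0.2,-0.1,0,0,0.3],[0.4,-0.2,0,0,0.3],[0.6,-0.3,0,0,0.3],[0.8,-0.4,0,0,0.3],[0.96,-0.475,0,0,0.3],[0.96,-0.475,0,0,0.3],[0.96,-0.475,0,0,0.3]]]' |tail -3
python3 -m pendant '[[[0.2,-0.1,0,0,0.3],[0.4,-0.2,0,0,0.3],[0.6,-0.3,0,0,0.3],[0.8,-0.4,0,-0.04,0.3],[0.896,-0.4,0,-0.08,0.3],[0.896,-0.4,0,-0.12,0.3],[0.896,-0.4,0,-0.144,0.3],[0.896,-0.4,0,-0.144,0.3],[0.896,-0.4,0,-0.144,0.3]]]' |tail -3
python3 - <<'E'
from lib import *
a=np.radians(10.2);x,y=482.5-81*np.sin(a),196+81*np.cos(a)
print(togo(x,y,6.5,a))
p,d,c=snap("wrist","w_b1")
E
```

```text
force: [-0.1, -0.8, 0.2]
grip_width: 0.463
grip_force: 25.8
force: [0.3, -0.2, -0.4]
grip_width: 0.467
grip_force: 25.7
(array([ 0.0062, -0.0024,  0.6685]), np.float64(-0.0009))
```

View pics/w_b1.png

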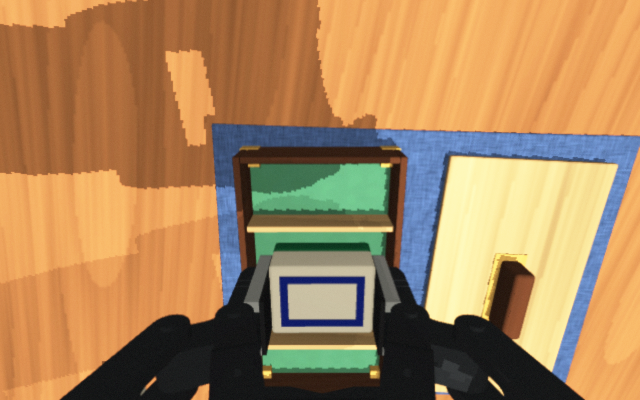

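The box's left rim corners are at about (236,154) and (406,154), and divider 1 is at row 223. I'll check these numerically before going down.

Run:
```python
from lib import *
c=ctrl.get_calibration("wrist");a=np.radians(10.2);B=np.array([482.5,196])
Rm=np.array([[np.cos(a),np.sin(a)],[-np.sin(a),np.cos(a)]])
f=lambda uv,z:(Rm@(plane(c,uv,z)[:,:2]-B).T).T.round(1)
print("outer corners (+-60,111)",f([(236,155),(406,156)],42))
print("divider top (.,52..56)",f([(250,216),(393,216),(250,227),(393,227)],34))
```

```text
outer corners (+-60,111) [[-57.5 111.8]
 [ 58.5 110.6]]
divider top (.,52..56) [[-52.7  64.1]
 [ 54.   63.6]
 [-53.3  55.2]
 [ 54.5  54.7]]
```

```bash
python3 -m pendant '[[[0.006,-0.002,0.15,0,0.3],[0.006,-0.002,0.3,0,0.3],[0.006,-0.002,0.4,0,0.3],[0.006,-0.002,0.5,0,0.3],[0.006,-0.002,0.56,0,0.3],[0.006,-0.002,0.61,0,0.3],[0.006,-0.002,0.64,0,0.3],[0.006,-0.002,0.66,0,0.3],[0.006,-0.002,0.668,0,0.3],[0.006,-0.002,0.668,0,0.3],[0.006,-0.002,0.668,0,0.3]]]'
```

```text
time_s: 9.55
eef_pos: [468.3, 276.7, 7.5]
ee_rot: [0.0, 0.641, 0.767, 0.0]
force: [0.5, -0.3, -0.3]
grip_width: 0.464
grip_force: 25.8
```

```bash
python3 -m pendant '[[[0,0,0.005,0,0.3],[0,0,0.005,0,0.5],[0,0,0.005,0,0.65],[0,0,0.005,0,0.65],[0,0,0.005,0,0.65],[0,0,0.005,0,0.65],[0,0,-0.1,0,0.65],[0,0,-0.2,0,0.65],[0,0,-0.4,0,0.65],[0,0,-0.6,0,0.65],[0,0,-0.67,0,0.85],[0,0,-0.67,0,0.85]]]'
python3 - <<'E'
from lib import *
p,d,c=snap("wrist","w_r1")
print(togo(523.2,-180,100,np.radians(-15.3)))
E
```

```text
time_s: 10.75
eef_pos: [468.9, 277.0, 143.2]
ee_rot: [0.001, 0.641, 0.767, 0.002]
force: [-0.7, 0.0, -0.2]
grip_width: 0.851
grip_force: 0.0
(array([-2.296 , -0.1349,  0.206 ]), np.float64(0.1419))
```

View pics/w_r1.png

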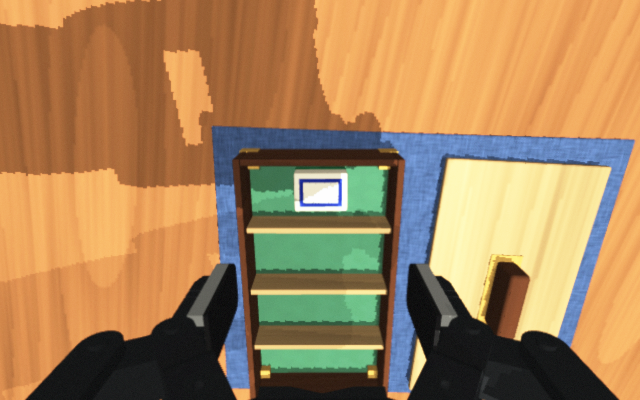

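The tile lies face up and flat at (321,191) in the leftmost compartment. Tile 2, the ring, is next.

```bash
python3 -m pendant '[[[-0.25,-0.05,0,0,0.85],[-0.5,-0.1,0,0,0.85],[-0.75,-0.13,0,0,0.85],[-1,-0.135,0,0,0.85],[-1,-0.135,0,0,0.85],[-1,-0.135,0,0,0.85]]]' |tail -3
python3 -m pendant '[[[-0.25,0,0,0,0.85],[-0.5,0,0,0,0.85],[-0.75,0,0,0,0.85],[-1,0,0,0.04,0.85],[-1.0,0,0,0.08,0.85],[-1,0,0,0.12,0.85],[-1,0,0,0.142,0.85],[-1,0,0,0.142,0.85]]]' |tail -3
python3 - <<'E'
from lib import *
print(togo(523.2,-180.5,42,np.radians(-15.3)))
E
```

```text
force: [-0.0, 0.7, -1.2]
grip_width: 0.851
grip_force: 0.0
force: [0.4, -0.1, -0.3]
grip_width: 0.845
grip_force: 0.0
(array([-0.2769,  0.1317,  0.4902]), np.float64(0.0003))
```

```bash
python3 -m pendant '[[[-0.2,0.1,0,0,0.85],[-0.277,0.132,0,0,0.85],[-0.277,0.132,0,0,0.85],[-0.277,0.132,0.1,0,0.85],[-0.277,0.132,0.2,0,0.85],[-0.277,0.132,0.28,0,0.85],[-0.277,0.132,0.35,0,0.85],[-0.277,0.132,0.42,0,0.85],[-0.277,0.132,0.46,0,0.85],[-0.277,0.132,0.49,0,0.85],[-0.277,0.132,0.49,0,0.85],[-0.277,0.132,0.49,0,0.85]]]' 25
python3 -m pendant '[[[0,0,0,0,0.3],[0,0,0,0,0.3],[0,0,0,0,0.3],[0,0,0,0,0.3],[0,0,0,0,0.3],[0,0,0,0,0.3],[0,0,-0.02,0,0.3],[0,0,-0.1,0,0.3],[0,0,-0.25,0,0.3],[0,0,-0.4,0,0.3],[0,0,-0.5,0,0.3],[0,0,-0.5,0,0.3]]]'
python3 - <<'E'
from lib import *
p,d,c=snap("wrist","w_g2")
a=np.radians(10.2);x,y=482.5-27*np.sin(a),196+27*np.cos(a)
print(togo(x,y,142,a))
E
```

```text
time_s: 13.4
eef_pos: [523.6, -182.3, 43.5]
ee_rot: [0.0, 0.795, 0.607, 0.0]
force: [0.8, -0.2, 0.5]
grip_width: 0.854
grip_force: 0.0
time_s: 14.6
eef_pos: [524.3, -182.8, 145.6]
ee_rot: [0.002, 0.795, 0.607, 0.001]
force: [0.7, -0.5, -0.4]
grip_width: 0.463
grip_force: 25.3
(array([ 1.8921, -0.7561,  0.006 ]), np.float64(-0.1418))
```

View pics/w_g2.png

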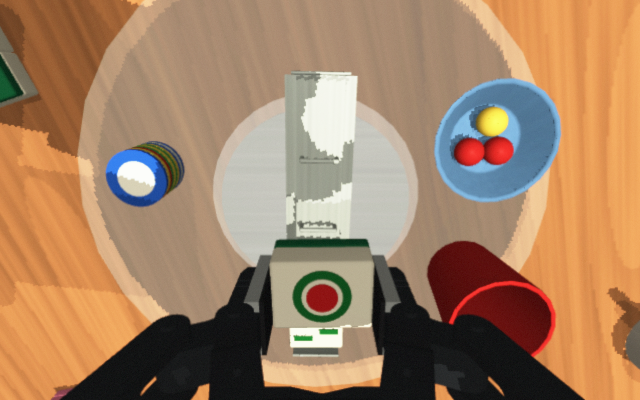

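The ring tile is held squarely at (321,298), and the neighbouring tile is undisturbed. I carry it to compartment 2.

```bash
python3 -m pendant '[[[0.2,-0.1,0,0,0.3],[0.4,-0.2,0,0,0.3],[0.6,-0.3,0,0,0.3],[0.8,-0.4,0,0,0.3],[0.96,-0.456,0,0,0.3],[0.96,-0.456,0,0,0.3],[0.96,-0.456,0,0,0.3]]]' |tail -3
python3 -m pendant '[[[0.2,-0.1,0,0,0.3],[0.4,-0.2,0,0,0.3],[0.6,-0.3,0,0,0.3],[0.8,-0.3,0,-0.04,0.3],[0.932,-0.3,0,-0.08,0.3],[0.932,-0.3,0,-0.12,0.3],[0.932,-0.3,0,-0.142,0.3],[0.932,-0.3,0,-0.142,0.3],[0.932,-0.3,0,-0.142,0.3]]]' |tail -3
python3 - <<'E'
from lib import *
a=np.radians(10.2);x,y=482.5-27*np.sin(a),196+27*np.cos(a)
print(togo(x,y,7.5,a))
E
```

```text
force: [0.4, -0.6, -0.5]
grip_width: 0.458
grip_force: 25.4
force: [-0.2, 0.9, -0.6]
grip_width: 0.462
grip_force: 25.3
(array([0.0037, 0.0012, 0.6751]), np.float64(-0.0009))
```

```bash
python3 -m pendant '[[[0.004,0,0.15,0,0.3],[0.004,0,0.3,0,0.3],[0.004,0,0.4,0,0.3],[0.004,0,0.5,0,0.3],[0.004,0,0.56,0,0.3],[0.004,0,0.61,0,0.3],[0.004,0,0.64,0,0.3],[0.004,0,0.66,0,0.3],[0.004,0,0.675,0,0.3],[0.004,0,0.675,0,0.3],[0.004,0,0.675,0,0.3]]]'
python3 -m pendant '[[[0,0,0,0,0.3],[0,0,0,0,0.5],[0,0,0,0,0.65],[0,0,0,0,0.65],[0,0,0,0,0.65],[0,0,0,0,0.65],[0,0,-0.1,0,0.65],[0,0,-0.2,0,0.65],[0,0,-0.4,0,0.65],[0,0,-0.6,0,0.65],[0,0,-0.67,0,0.85],[0,0,-0.67,0,0.85]]]' | tail -3
python3 -m pendant '[[[-0.25,-0.03,0,0,0.85],[-0.5,-0.07,0,0,0.85],[-0.75,-0.1,0,0,0.85],[-1,-0.135,0,0,0.85],[-1,-0.135,0,0,0.85],[-1,-0.135,0,0,0.85]]]' |tail -3
python3 -m pendant '[[[-0.25,0,0,0,0.85],[-0.5,0,0,0,0.85],[-0.75,0,0,0,0.85],[-1,0,0,0.04,0.85],[-1.0,0,0,0.08,0.85],[-1,0,0,0.12,0.85],[-1,0,0,0.142,0.85],[-1,0,0,0.142,0.85],[-1,0,0,0.142,0.85]]]' |tail -3
python3 - <<'E'
from lib import *
print(togo(510.1,-228,42,np.radians(-15.3)))
E
```

```text
time_s: 17.35
eef_pos: [477.6, 223.5, 8.5]
ee_rot: [0.0, 0.641, 0.767, 0.0]
force: [-0.5, 0.6, -0.8]
grip_width: 0.463
grip_force: 25.4
force: [-0.9, 0.5, 0.4]
grip_width: 0.851
grip_force: 0.0
force: [0.3, 0.7, 0.6]
grip_width: 0.848
grip_force: 0.0
force: [-0.8, -0.1, -0.9]
grip_width: 0.852
grip_force: 0.0
(array([-0.2778,  0.0135,  0.4976]), np.float64(0.001))
```

```bash
python3 -m pendant '[[[-0.2,0.01,0,0,0.85],[-0.278,0.013,0,0,0.85],[-0.278,0.013,0,0,0.85],[-0.278,0.013,0.1,0,0.85],[-0.278,0.013,0.2,0,0.85],[-0.278,0.013,0.28,0,0.85],[-0.278,0.013,0.35,0,0.85],[-0.278,0.013,0.42,0,0.85],[-0.278,0.013,0.46,0,0.85],[-0.278,0.013,0.497,0,0.85],[-0.278,0.013,0.497,0,0.85],[-0.278,0.013,0.497,0,0.85]]]' 25
python3 -m pendant '[[[0,0,0,0,0.3],[0,0,0,0,0.3],[0,0,0,0,0.3],[0,0,0,0,0.3],[0,0,0,0,0.3],[0,0,0,0,0.3],[0,0,-0.02,0,0.3],[0,0,-0.1,0,0.3],[0,0,-0.25,0,0.3],[0,0,-0.4,0,0.3],[0,0,-0.5,0,0.3],[0,0,-0.5,0,0.3]]]'
python3 - <<'E'
from lib import *
p,d,c=snap("wrist","w_g3")
a=np.radians(10.2);x,y=482.5+27*np.sin(a),196-27*np.cos(a)
print(togo(x,y,142,a))
E
```

```text
time_s: 21.25
eef_pos: [509.9, -229.3, 43.0]
ee_rot: [0.0, 0.795, 0.607, 0.0]
force: [-0.4, -0.7, -0.4]
grip_width: 0.853
grip_force: 0.0
time_s: 22.45
eef_pos: [510.6, -229.9, 145.3]
ee_rot: [0.002, 0.795, 0.607, 0.001]
force: [-0.1, -0.2, -0.1]
grip_width: 0.461
grip_force: 25.1
(array([ 1.8933, -0.6361,  0.0042]), np.float64(-0.1418))
```

View pics/w_g3.png

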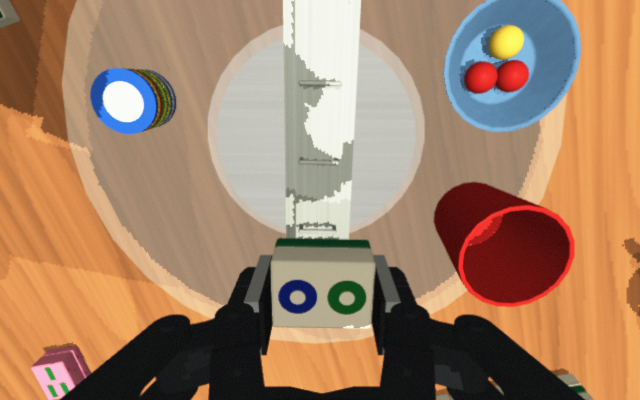

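The two-circles tile is held squarely at (321,298). I carry it to compartment 3.

```bash
python3 -m pendant '[[[0.2,-0.08,0,0,0.3],[0.4,-0.16,0,0,0.3],[0.6,-0.24,0,0,0.3],[0.8,-0.32,0,0,0.3],[0.96,-0.386,0,0,0.3],[0.96,-0.386,0,0,0.3],[0.96,-0.386,0,0,0.3]]]' |tail -3
python3 -m pendant '[[[0.2,-0.1,0,0,0.3],[0.4,-0.2,0,0,0.3],[0.6,-0.25,0,0,0.3],[0.8,-0.25,0,-0.04,0.3],[0.933,-0.25,0,-0.08,0.3],[0.933,-0.25,0,-0.12,0.3],[0.933,-0.25,0,-0.142,0.3],[0.933,-0.25,0,-0.142,0.3],[0.933,-0.25,0,-0.142,0.3]]]' |tail -3
python3 - <<'E'
from lib import *
a=np.radians(10.2);x,y=482.5+27*np.sin(a),196-27*np.cos(a)
print(togo(x,y,7.5,a))
E
```

```text
force: [-0.5, -0.4, -1.6]
grip_width: 0.465
grip_force: 25.2
force: [0.5, 0.3, -0.5]
grip_width: 0.467
grip_force: 25.2
(array([0.0039, 0.0012, 0.6732]), np.float64(-0.0009))
```

```bash
python3 -m pendant '[[[0.004,0,0.15,0,0.3],[0.004,0,0.3,0,0.3],[0.004,0,0.4,0,0.3],[0.004,0,0.5,0,0.3],[0.004,0,0.56,0,0.3],[0.004,0,0.61,0,0.3],[0.004,0,0.64,0,0.3],[0.004,0,0.66,0,0.3],[0.004,0,0.673,0,0.3],[0.004,0,0.673,0,0.3],[0.004,0,0.673,0,0.3]]]'
python3 -m pendant '[[[0,0,0,0,0.3],[0,0,0,0,0.5],[0,0,0,0,0.65],[0,0,0,0,0.65],[0,0,0,0,0.65],[0,0,0,0,0.65],[0,0,-0.1,0,0.65],[0,0,-0.2,0,0.65],[0,0,-0.4,0,0.65],[0,0,-0.6,0,0.65],[0,0,-0.67,0,0.85],[0,0,-0.67,0,0.85]]]' | tail -3
python3 -m pendant '[[[-0.25,-0.03,0,0,0.85],[-0.5,-0.07,0,0,0.85],[-0.75,-0.1,0,0,0.85],[-1,-0.135,0,0,0.85],[-1,-0.135,0,0,0.85],[-1,-0.135,0,0,0.85]]]' |tail -3
python3 -m pendant '[[[-0.25,0,0,0,0.85],[-0.5,0,0,0,0.85],[-0.75,0,0,0,0.85],[-1,0,0,0.04,0.85],[-1.0,0,0,0.08,0.85],[-1,0,0,0.12,0.85],[-1,0,0,0.142,0.85],[-1,0,0,0.142,0.85],[-1,0,0,0.142,0.85]]]' |tail -3
python3 - <<'E'
from lib import *
print(togo(496.3,-275.5,42,np.radians(-15.3)))
E
```

```text
time_s: 25.2
eef_pos: [487.2, 170.3, 8.5]
ee_rot: [0.0, 0.641, 0.767, 0.0]
force: [1.3, 0.0, -0.4]
grip_width: 0.462
grip_force: 25.2
force: [0.2, -0.3, -0.9]
grip_width: 0.851
grip_force: 0.0
force: [-0.4, 0.3, -0.1]
grip_width: 0.852
grip_force: 0.0
force: [-0.8, 0.3, -0.1]
grip_width: 0.851
grip_force: 0.0
(array([-0.281 , -0.1068,  0.4977]), np.float64(0.001))
```

```bash
python3 -m pendant '[[[-0.2,-0.07,0,0,0.85],[-0.281,-0.107,0,0,0.85],[-0.281,-0.107,0,0,0.85],[-0.281,-0.107,0.1,0,0.85],[-0.281,-0.107,0.2,0,0.85],[-0.281,-0.107,0.28,0,0.85],[-0.281,-0.107,0.35,0,0.85],[-0.281,-0.107,0.42,0,0.85],[-0.281,-0.107,0.46,0,0.85],[-0.281,-0.107,0.497,0,0.85],[-0.281,-0.107,0.497,0,0.85],[-0.281,-0.107,0.497,0,0.85]]]' 25
python3 -m pendant '[[[0,0,0,0,0.3],[0,0,0,0,0.3],[0,0,0,0,0.3],[0,0,0,0,0.3],[0,0,0,0,0.3],[0,0,0,0,0.3],[0,0,-0.02,0,0.3],[0,0,-0.1,0,0.3],[0,0,-0.25,0,0.3],[0,0,-0.4,0,0.3],[0,0,-0.5,0,0.3],[0,0,-0.5,0,0.3]]]'
python3 - <<'E'
from lib import *
p,d,c=snap("wrist","w_g4")
a=np.radians(10.2);x,y=482.5+81*np.sin(a),196-81*np.cos(a)
print(togo(x,y,142,a))
E
```

```text
time_s: 29.1
eef_pos: [496.2, -276.9, 43.0]
ee_rot: [0.0, 0.795, 0.607, 0.0]
force: [-0.2, -0.3, 1.3]
grip_width: 0.849
grip_force: 0.0
time_s: 30.3
eef_pos: [496.8, -277.4, 145.3]
ee_rot: [0.002, 0.795, 0.607, 0.001]
force: [1.2, -0.8, -0.7]
grip_width: 0.459
grip_force: 26.0
(array([ 1.8967, -0.5161,  0.0041]), np.float64(-0.1418))
```

View pics/w_g4.png

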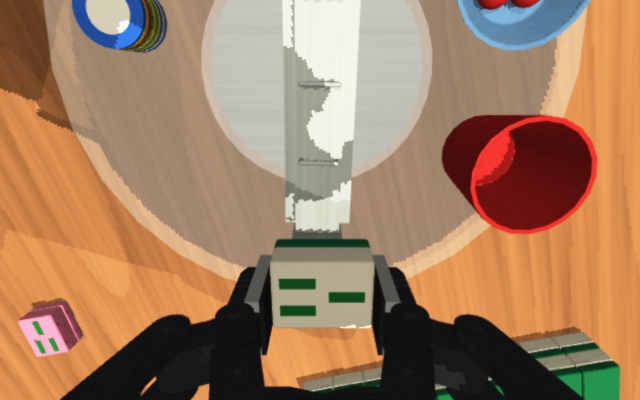

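The bamboo tile is held squarely at (321,297), so it goes to compartment 4.

```bash
python3 -m pendant '[[[0.2,-0.06,0,0,0.3],[0.4,-0.12,0,0,0.3],[0.6,-0.18,0,0,0.3],[0.8,-0.24,0,0,0.3],[0.96,-0.316,0,0,0.3],[0.96,-0.316,0,0,0.3],[0.96,-0.316,0,0,0.3]]]' |tail -3
python3 -m pendant '[[[0.2,-0.1,0,0,0.3],[0.4,-0.2,0,0,0.3],[0.6,-0.2,0,0,0.3],[0.8,-0.2,0,-0.04,0.3],[0.937,-0.2,0,-0.08,0.3],[0.937,-0.2,0,-0.12,0.3],[0.937,-0.2,0,-0.142,0.3],[0.937,-0.2,0,-0.142,0.3],[0.937,-0.2,0,-0.142,0.3]]]' |tail -3
python3 - <<'E'
from lib import *
a=np.radians(10.2);x,y=482.5+81*np.sin(a),196-81*np.cos(a)
print(togo(x,y,7.5,a))
E
```

```text
force: [-0.1, -0.6, -0.8]
grip_width: 0.463
grip_force: 26.0
force: [0.2, 0.4, -0.2]
grip_width: 0.462
grip_force: 26.0
(array([0.0031, 0.0011, 0.6732]), np.float64(-0.0009))
```

```bash
python3 -m pendant '[[[0.003,0,0.15,0,0.3],[0.003,0,0.3,0,0.3],[0.003,0,0.4,0,0.3],[0.003,0,0.5,0,0.3],[0.003,0,0.56,0,0.3],[0.003,0,0.61,0,0.3],[0.003,0,0.64,0,0.3],[0.003,0,0.66,0,0.3],[0.003,0,0.673,0,0.3],[0.003,0,0.673,0,0.3],[0.003,0,0.673,0,0.3]]]'
python3 -m pendant '[[[0,0,0,0,0.3],[0,0,0,0,0.5],[0,0,0,0,0.65],[0,0,0,0,0.65],[0,0,0,0,0.65],[0,0,0,0,0.65],[0,0,-0.1,0,0.65],[0,0,-0.2,0,0.65],[0,0,-0.4,0,0.65],[0,0,-0.6,0,0.65],[0,0,-0.8,0,0.65],[0,0,-0.8,0,0.65]]]' | tail -3
python3 -m pendant '[[[-0.2,0.2,-0.1,0,0.65],[-0.2,0.4,-0.2,0,0.65],[-0.2,0.4,-0.25,0,0.65],[-0.2,0.4,-0.25,0,0.65],[-0.2,0.4,-0.25,0,0.65]]]' | tail -3
python3 - <<'E'
from lib import *
p,d,c=snap("wrist","w_all")
np.savez("wa.npz",p=p,d=d,**c)
E
```

```text
time_s: 33.05
eef_pos: [496.8, 117.1, 8.4]
ee_rot: [0.0, 0.641, 0.767, 0.0]
force: [0.5, 0.2, -0.1]
grip_width: 0.465
grip_force: 26.0
force: [0.6, -0.4, -1.9]
grip_width: 0.648
grip_force: 0.0
force: [-1.3, 0.6, 0.0]
grip_width: 0.649
grip_force: 0.0
```

View pics/w_all.png

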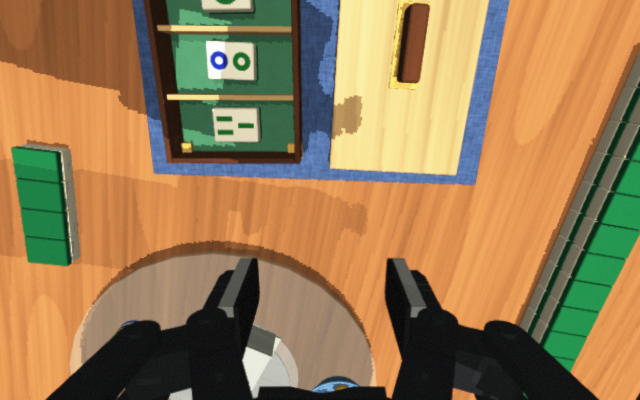

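Tiles 2 to 4 lie flat in their compartments (circles at (232,62), bamboo at (236,125)). The lid handle is at (412,43), and I go there now.

Run:
```python
from lib import *
print(togo(638,211.3,120,np.radians(7)),togo(638,211.3,120,np.radians(7))[0]*200)
```

```text
(array([0.5352, 0.3868, 0.4837]), np.float64(0.0181)) [107.04  77.36  96.74]
```

```bash
python3 -m pendant '[[[0.2,0.13,0,0,0.65],[0.4,0.26,0,0,0.65],[0.535,0.387,0.1,0.018,0.65],[0.535,0.387,0.2,0.018,0.65],[0.535,0.387,0.3,0.018,0.65],[0.535,0.387,0.4,0.018,0.65],[0.535,0.387,0.484,0.018,0.65],[0.535,0.387,0.484,0.018,0.65],[0.535,0.387,0.484,0.018,0.65]]]'
python3 - <<'E'
from lib import *
p,d,c=snap("wrist","w_lid"); np.savez("wl.npz",p=p,d=d,**c)
E
```

```text
time_s: 35.7
eef_pos: [639.1, 211.0, 121.5]
ee_rot: [-0.0, 0.663, 0.749, -0.0]
force: [1.2, 0.2, 0.5]
grip_width: 0.653
grip_force: 0.0
```

View pics/w_lid.png

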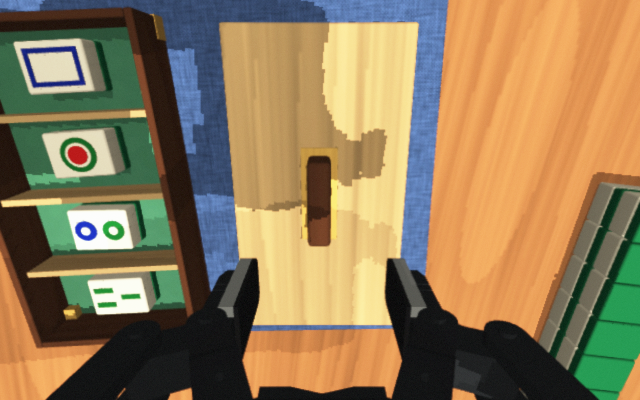

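All four tiles are visible and flat, in the order frame, ring, circles, bamboo. The lid handle top runs from about (319,157) to (318,246), and the panel corners are at (220,23), (418,23) and (400,326).

Run:
```python
from lib import *
w=np.load("wl.npz");c={k:w[k] for k in("K","D","origin","rotation")};p=w["p"];h=cv2.cvtColor(p,cv2.COLOR_BGR2HSV)
m=cv2.inRange(h,(0,60,0),(15,255,110));m[:,:300]=0;m[:,340:]=0;m[:145]=0;m[255:]=0
print("handle",*rect(m,c,40,200,1e5))
P=plane(c,[(220,23),(418,23),(400,326),(244,326)],14)[:,:2];print("panel",P.mean(0).round(1),P.round(1).tolist())
for i,j in((0,3),(1,2)): print(np.degrees(np.arctan2(*(P[i]-P[j])[::-1]))-90)
print(togo(638,211.3,18,np.radians(7)))
```

```text
handle (array([636.8, 214.6], dtype=float32), [61.6, 15.2], 97.34, (307, 156, 24, 89))
panel [638.7 210.5] [[562.2, 316.3], [685.8, 331.4], [718.0, 104.9], [588.9, 89.4]]
6.706415590343809
8.091190575940772
(array([ 0.0021, -0.008 ,  0.5211]), np.float64(0.0))
```

```bash
python3 -m pendant '[[[0,-0.008,0.12,0,0.65],[0,-0.008,0.24,0,0.65],[0,-0.008,0.34,0,0.65],[0,-0.008,0.42,0,0.65],[0,-0.008,0.47,0,0.65],[0,-0.008,0.5,0,0.65],[0,-0.008,0.518,0,0.65],[0,-0.008,0.518,0,0.65],[0,-0.008,0.518,0,0.65]]]' 60
python3 -m pendant '[[[0,0,0,0,0.5],[0,0,0,0,0.4],[0,0,0,0,0.3],[0,0,0,0,0.2],[0,0,0,0,0.1],[0,0,0,0,0.05],[0,0,0,0,0.05],[0,0,0,0,0.05],[0,0,0,0,0.05],[0,0,0,0,0.05]]]'
python3 -m pendant '[[[0,0,-0.03,0,0.05],[0,0,-0.1,0,0.05],[0,0,-0.2,0,0.05],[0,0,-0.3,0,0.05],[0,0,-0.4,0,0.05],[0,0,-0.45,0,0.05],[0,0,-0.45,0,0.05],[0,0,-0.45,0,0.05]]]'
python3 - <<'E'
from lib import *
p,d,c=snap("wrist","w_lift"); np.savez("wlift.npz",p=p,d=d,**c)
print(togo(482.5,196,110,np.radians(10.2)))
# level check: depth on lid panel left/right, transformed to world
h=cv2.cvtColor(p,cv2.COLOR_BGR2HSV)
K=c["K"]
for u,v in((260,60),(380,60),(270,150),(370,150),(270,220),(370,220)):
    n=cv2.undistortPoints(np.float64([[[u,v]]]),K,c["D"])[0,0]; print((u,v),p[v,u],(c["origin"]+rot(c["rotation"]).apply([n[0],n[1],1])*d[v,u]).round(1))
E
```

```text
time_s: 36.65
eef_pos: [638.4, 210.8, 18.4]
ee_rot: [0.0, 0.663, 0.749, 0.0]
force: [0.1, -1.0, 0.2]
grip_width: 0.653
grip_force: 0.0
time_s: 37.65
eef_pos: [638.0, 210.8, 18.0]
ee_rot: [0.0, 0.663, 0.749, 0.0]
force: [-2.6, -0.1, 4.6]
grip_width: 0.173
grip_force: 61.8
time_s: 38.45
eef_pos: [637.6, 210.7, 107.0]
ee_rot: [-0.0, 0.663, 0.749, -0.0]
force: [-0.5, 0.5, -3.2]
grip_width: 0.175
grip_force: 60.9
(array([ 0.0215, -0.778 , -0.016 ]), np.float64(-0.0178))
(260, 60) [ 92 148 186] [604.1 295.1 104.9]
(380, 60) [148 226 248] [649.5 300.7 102.5]
(270, 150) [ 90 146 184] [610.3 261.3 104.3]
(370, 150) [147 223 247] [651.  266.3 104.6]
(270, 220) [ 93 149 186] [612.5 230.1 103.5]
(370, 220) [ 86 139 174] [656.4 235.2 103.1]
```

Run:
```python
from lib import *
w=np.load("wlift.npz");c={k:w[k] for k in("K","D","origin","rotation")};p=w["p"]
h=cv2.cvtColor(p,cv2.COLOR_BGR2HSV);s=ctrl.sense()
m=cv2.inRange(h,(10,40,110),(32,180,255));m[260:]=0
n,l,st,_=cv2.connectedComponentsWithStats(m);i=l[100,290];print(st[i])
T=rot(s["ee_rot"]).as_matrix()
for v in range(0,260,40):
    x=np.nonzero(l[v]==i)[0]
    if len(x):
        P=plane(c,[(x.min(),v),(x.max(),v)],103.2); print(v,x.min(),x.max(),((P-s["eef_pos"])@T)[:,:2].round(1).tolist())
ys=np.nonzero(l[:,300]==i)[0];print("top row",ys.min(),((plane(c,[(300,ys.min())],103.2)-s["eef_pos"])@T).round(1))
```

```text
[   148      0    492    260 119304]
0 148 639 [[107.8, -62.1], [106.6, 113.8]]
40 154 639 [[94.7, -62.1], [93.6, 117.6]]
80 160 639 [[80.6, -62.1], [79.7, 121.7]]
120 166 639 [[65.5, -62.0], [64.7, 126.0]]
160 171 639 [[49.1, -62.3], [48.5, 130.5]]
200 177 630 [[31.6, -62.1], [31.2, 131.7]]
240 182 613 [[12.6, -62.3], [12.5, 129.3]]
top row 0 [[108.1  -7.3   3.3]]
```

```bash
python3 -m pendant '[[[0,-0.15,0,0,0.05],[0.01,-0.3,0,0,0.05],[0.02,-0.45,0,0,0.05],[0.02,-0.6,0,-0.01,0.05],[0.021,-0.7,0,-0.018,0.05],[0.021,-0.778,0,-0.018,0.05],[0.021,-0.778,0,-0.018,0.05],[0.021,-0.778,0,-0.018,0.05]]]'
python3 - <<'E'
from lib import *
print(togo(482.5,196,53,np.radians(10.2)))
p,d,c=snap("wrist","w_over")
E
```

```text
time_s: 39.3
eef_pos: [483.4, 196.0, 107.4]
ee_rot: [-0.0, 0.641, 0.767, -0.0]
force: [0.5, -1.0, -2.3]
grip_width: 0.174
grip_force: 60.9
(array([ 0.0008, -0.0043,  0.2721]), np.float64(0.0001))
```

View pics/w_over.png

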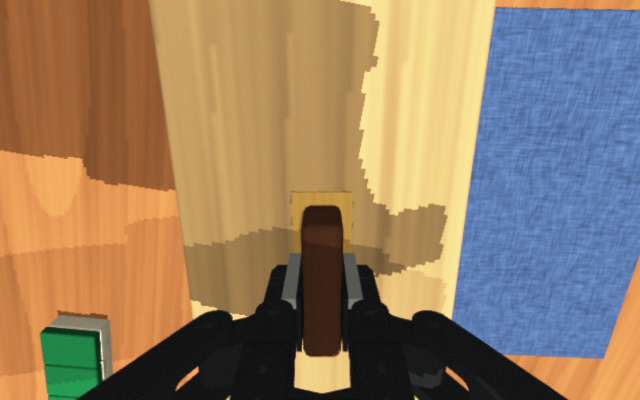

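The lid hangs level over the box, with its handle from about (322,206) to (322,356). I'll use that to check the along-handle offset, then lower.

```bash
python3 - <<'E'
from lib import *
c=ctrl.get_calibration("wrist");s=ctrl.sense()
print(((plane(c,[(322,206),(322,356)],129)-s["eef_pos"])@rot(s["ee_rot"]).as_matrix()).round(1))
E
python3 -m pendant '[[[0,-0.004,0.08,0,0.05],[0,-0.004,0.14,0,0.05],[0,-0.004,0.18,0,0.05],[0,-0.004,0.21,0,0.05],[0,-0.004,0.23,0,0.05],[0,-0.004,0.245,0,0.05],[0,-0.004,0.245,0,0.05],[0,-0.004,0.245,0,0.05]]]'
```

```text
[[ 37.7   0.3 -21.5]
 [-28.9   0.2 -21.5]]
time_s: 40.15
eef_pos: [482.4, 195.9, 59.0]
ee_rot: [0.0, 0.641, 0.767, 0.0]
force: [0.5, 0.3, -2.3]
grip_width: 0.173
grip_force: 61.0
```

```bash
python3 -m pendant '[[[-0.005,0,0.01,0,0.05],[-0.005,0,0.02,0,0.05],[-0.005,0,0.027,0,0.05],[-0.005,0,0.032,0,0.05],[-0.005,0,0.032,0,0.05],[-0.005,0,0.032,0,0.05]]]'
```

```text
time_s: 40.75
eef_pos: [482.5, 194.9, 52.3]
ee_rot: [0.0, 0.641, 0.767, 0.0]
force: [0.2, -1.4, -2.9]
grip_width: 0.174
grip_force: 61.0
```

```bash
python3 -m pendant '[[[0,0,0.004,0,0.05],[0,0,0.008,0,0.05],[0,0,0.008,0,0.05]]]'
```

```text
time_s: 41.05
eef_pos: [482.6, 194.9, 51.9]
ee_rot: [0.0, 0.641, 0.767, 0.0]
force: [-5.1, -1.5, 11.9]
grip_width: 0.17
grip_force: 62.9
```

```bash
python3 -m pendant '[[[0,0,0,0,0.15],[0,0,0,0,0.3],[0,0,0,0,0.5],[0,0,0,0,0.5],[0,0,0,0,0.5],[0,0,-0.1,0,0.5],[0,0,-0.3,0,0.5],[0,0,-0.5,0,0.5],[0,0,-0.7,0,0.5],[0,0,-0.7,0,0.5]]]'
python3 -m pendant '[[[-0.2,0,-0.1,0,0.5],[-0.4,0,-0.2,0,0.5],[-0.6,0,-0.2,0,0.5],[-0.6,0,-0.2,0,0.5],[-0.6,0,-0.2,0,0.5]]]' | tail -3
python3 - <<'E'
from lib import *
p,d,c=snap("wrist","w_end"); np.savez("we.npz",p=p,d=d,**c)
h=cv2.cvtColor(p,cv2.COLOR_BGR2HSV)
m=cv2.inRange(h,(10,40,110),(32,180,255))
# depth-gated: lid panel top is 48 mm over the table
v,u=np.mgrid[0:400,0:640]; n=cv2.undistortPoints(np.float64(np.c_[u.ravel(),v.ravel()]).reshape(-1,1,2),c["K"],c["D"]).reshape(-1,2)
W=c["origin"]+rot(c["rotation"]).apply(np.c_[n,np.ones(len(n))])*d.reshape(-1,1)
ok=(m.ravel()>0)&(abs(W[:,2]-48)<8)&(d.ravel()>0)
M=(ok.reshape(400,640)*255).astype(np.uint8); M=cv2.morphologyEx(M,cv2.MORPH_OPEN,np.ones((3,3)))
print(rect(M,c,48,5000,1e6))
A=W[M.ravel()>0]; f,_,_,_=np.linalg.lstsq(np.c_[A[:,:2]-A[:,:2].mean(0),np.ones(len(A))],A[:,2],rcond=None);print("tilt",f, len(A))
p,d,c=snap("top","top_end")
h=cv2.cvtColor(p,cv2.COLOR_BGR2HSV);l=cv2.inRange(h,(10,50,150),(25,160,255)); l[:,:130]=0;l[:,236:]=0;l[:140]=0;l[232:]=0
print("top",rect(l,c,48,3000,1e6))
E
```

```text
time_s: 42.05
eef_pos: [484.5, 195.3, 195.8]
ee_rot: [0.003, 0.641, 0.767, 0.004]
force: [-0.2, 0.2, -0.6]
grip_width: 0.499
grip_force: 0.0
force: [-0.6, 0.2, -0.5]
grip_width: 0.502
grip_force: 0.0
[(array([491.5, 149.5], dtype=float32), [132.2, 125.8], 100.04, (244, 0, 157, 163))]
tilt [1.04838521e-03 2.50649587e-03 4.91512585e+01] 22360
top [(array([408.4, 257.3], dtype=float32), [122.0, 71.2], 91.81, (130, 203, 48, 29)), (array([510.3, 232.7], dtype=float32), [219.3, 177.9], 174.32, (130, 140, 77, 85))]
```

The lid measures level, with yaw 10.0° against the box's 10.2°. Its centre works out at about (483,197) against the box's (482.5,196), and its panel is at seated height. The gripper is clear, so I hand in.

```bash
python3 -c "
from rig import ctrl
print(ctrl.finish_job())"
```

```text
the job is handed in; nothing more can be done
None
```

The job is handed in: the four tiles lie face up in the box in rack order (frame, ring, two circles, bamboo), the lid measured level and seated on the box, and the arm never touched the dish, cup or chips; the hand-in gave no verdict.

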